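Pop and swing open the touch-latch box by the cot

ROBOT

A 7-joint arm with a two-finger parallel gripper is mounted at the origin on the work surface. World frame = base frame: x ahead of the robot, y to its left, z up, the work surface at z = 0. Lengths are in m, angles in rad, forces in N, time in s.
With the tool pointing down it reaches from about 0.4 to 0.85 m from the base axis. Payload 4.5 kg.
Tool frame: the origin (TCP) lies between the finger pads; the fingertips stand 11 mm ahead of it and the grasp point (between the pads) lies 8 mm behind it (r.nose_length is the distance from the TCP to the fingertips, in m); z points along the fingers, y is the line along which they close (so a half turn about z gives the same grasp; the last joint's range is limited). The gripper opens to 88 mm and grips with 3 to 60 N. Pads are 18 mm wide; open, the fingers measure 123 mm over their backs; the gripper's body (75 mm by 187 mm) begins 45 mm behind the grasp point.
Start: joints at [-1.31, 0.689, -0.195, 1.565, 0.157, 0.902, -0.215], TCP at [0.141, 0.609, 0.25] pointing down, gripper open.
Joint ranges: [-3.01, 3.01], [-0.46, 2.08], [-1.47, 1.51], [0.13, 2.56], [-1, 4.14], [0.04, 2.09], [-2.66, 2.66]. Speed limits (rad/s): [2.57, 2.57, 3.14, 3.14, 3.14, 3.14, 3.14].

INTERFACE

Orientations are given as a unit quaternion [x, y, z, w].
In Python, from plant import get_state, snapshot, camera_model, r gives the robot as it stands.
- The arm moves only by the shell command python3 -m inch 'ROWS' [FORCE]. ROWS is text: rows parted by semicolons, each of 7 numbers parted by spaces: the opening, from -1 (shut) to 1 (fully open), then the shift along the tool's x, y, z in m, then the turn, a rotation vector about the tool's x, y, z in rad. A call has 1 to 20 rows; each row shifts and turns the commanded pose from where the row before left it, along the tool's axes as they then stand; what a row does not reach is not made up. A row lasts 1/12 s, in which the tool goes at most 41.7 mm and 7.16 degrees, less where a joint would pass 70% of its speed; a pose out of reach is approached as far as the arm can. A call is refused whole if a number of a shift passes 0.0417 or a number of a turn 0.125, either way. A call with a gripper value outside its range is refused whole. The fingers move at their own pace and stop on an object; FORCE is the grip in N (left out, the last holds). Time passes only in rows, so rows that do not move let the fingers close. It gives the time, the measured TCP pose, the force, the opening and the grip force at its end, in the units of the state.
- get_state(): the state, without advancing time (a new reading comes with each control period).
- snapshot(name): name is "scene" or "top"; returns (picture, depth): 420x560x3 uint8, red, green, blue; 420x560 float32, m along the optical axis (not along the pixel's ray), 0 where there is no reading.
- camera_model(name): a dict with "intrinsics" (3x3 intrinsics, pixels), "dist" ([k1, k2, p1, p2, k3] as OpenCV has them; the pictures are not rectified), "view" (4x4, takes a point from world to camera coordinates). Camera axes: x right, y down, z forward; pixel columns grow to the right and rows downward; lengths in m; the calibration is good to about 2 mm. A picture is of the moment at which its call begins. camera_model takes no time and is no camera call.
- r.finish_job(): hands the job in; it is judged then, once.
The state is a dict: "clock": time; "q": joint angles; "qd": joint speeds; "joint_torque": joint torques, N m; "tool_pos": TCP position; "eef_rot": TCP orientation; "contact_force": force on the tool from outside, world axes, zero at the start; "moment": the same for the moment, N m; "opening": opening from 0.0 (shut) to 1.0 (fully open); "finger_force": force on a finger pad.
Only numpy, scipy, OpenCV 4.12 (cv2) and the standard library are available. Lean on these libraries where they do the work, as an engineer would, in place of code of your own. Each camera call takes 0.05 s, during which the arm holds its last target. There are 200 camera calls.

TASK

The hairbrush is to be put away later, so open the largest of the three touch-latch boxes: press the front edge of its lid down until the catch lets go, take the fingers away so that the spring lifts the lid ajar by itself, then push the lid up from beneath with the fingertips and swing it right back until it stands open, leaning past upright. Do this without shifting or tipping the box, leave the two smaller boxes shut, and neither pick up nor push about any of the other things.

Things in the scene. Friction and masses are not known exactly. Their poses are not given: they have to be found in the camera images.
- big_box: Largest of three loose white plastic boxes with a far-hinged bamboo lid (0.9 kg). Origin: centre of underside; +x from the front (lid's free edge, robot side) to the hinge side, +y left, z up. 130 mm along x, 140 mm along y. Rim of the 6 mm walls 77 mm up; shut lid's underside 85 mm, top 94 mm up (8 mm shadow gap).
- small_box: One of the two smaller of three loose white plastic boxes with a far-hinged bamboo lid (0.9 kg). Origin: centre of underside; +x from the front (lid's free edge, robot side) to the hinge side, +y left, z up. 130 mm along x, 95 mm along y. Rim of the 6 mm walls 77 mm up; shut lid's underside 85 mm, top 94 mm up (8 mm shadow gap).
- big_lid (a joint): Largest box's lid's angle, rad: 0 to 0.01 shut, -0.055 pressed right down (edge 7 mm lower), 1.57 upright, 1.9 stop. About 4 N on the front edge, to below -0.04 (5 mm), frees the catch; let go, a spring pin lifts the lid to about 0.38 and holds it (edge 46 mm up). From there it swings with light friction, falls back to 0.38 if let go before upright, stays beyond it. Does not relatch.
- small_lid (a joint): Hinge angle of small_box's lid, rad, same meaning; 0 shut. Both smaller boxes have the same working catch.
- other_box: Other of the two smaller of three loose white plastic boxes with a far-hinged bamboo lid (0.9 kg). Origin: centre of underside; +x from the front (lid's free edge, robot side) to the hinge side, +y left, z up. 130 mm along x, 95 mm along y. Rim of the 6 mm walls 77 mm up; shut lid's underside 85 mm, top 94 mm up (8 mm shadow gap).
- other_lid (a joint): Hinge angle of other_box's lid, rad, same meaning; 0 shut.
- big_hinge (a point): Point on the hinge axis of the largest box's lid, at the middle of its width, 85 mm above the table (level with the shut lid's underside), 60 mm behind the box's centre. Axes as the box. Inside the box's left and right ends are the catch stem and spring pin; the middle 65 mm of the lid's underside is free.
- big_edge (a point): Middle of the free front edge of the largest box's lid, on the lid's top face; moves with the lid. When shut: 65 mm in front of the box's centre, 94 mm above the table. The lid is 125 mm from hinge to edge, 140 mm wide, 9 mm thick, 0.1 kg.
- sippy_cup: Closed two-handled sippy cup, 105 mm across the handles, 115 mm high; bystander behind the boxes. Origin: centre of underside.
- elephant: White ceramic elephant figurine, 125 mm long, 86 mm high; bystander behind the boxes. Origin: centre of underside.
- teether: Hard silicone teether ring, 80 mm across, 14 mm high, lying flat; bystander in front. Origin: centre of underside.
- hairbrush: Steel baby hairbrush, 175 mm long, 34 mm wide, 23 mm high, lying bristles down; bystander in front. Origin: on the table below its middle.
- cream_jar: Small cream jar, 42 mm across, 45 mm high; bystander in front. Origin: centre of underside.
There are look-alikes about, which are no part of the job. Leave any black look-alike of the big_box alone.

How it is judged:
By the outcome, as a careful person would: the job done as asked, in the order asked, and still so for the second after the job is handed in, with the robot touching nothing.
It also fails if it takes over 48 s, if anything falls off the work surface, if the arm or the gripper's body presses on something with over 40 N, if the wrist force passes 120 N, or if a joint passes its speed limit or range.

## Working session

There is one attempt and no reset: what is moved stays moved. The work goes in short steps, Python scripts to look and compute and a shell command to move; the robot and the scene stay as the last step left them, time stands still between calls to the robot, and variables do not carry over. Pictures are saved under pics/ and viewed, at most 10 in all, crops included, and the job is handed in when it is done.

```bash
ls; mkdir -p pics
python3 - <<'E'
from plant import get_state,snapshot,camera_model,r
import cv2,numpy as np
for n in("scene","top"):
    p,d=snapshot(n); cv2.imwrite(f"pics/{n}0.png",p[:,:,::-1]); np.save(f"pics/{n}0.npy",d)
s=get_state();print(s["clock"],s["tool_pos"],s["eef_rot"],s["contact_force"],r.nose_length)
E
```

```text
pics
0.1 [0.14047024 0.60845699 0.24899424] [ 1.13122452e-01  9.93580722e-01 -8.11524618e-04 -2.15406372e-05] [ 0.83624681  0.02446102 -0.97428591] 0.011
```

View pics/scene0.png

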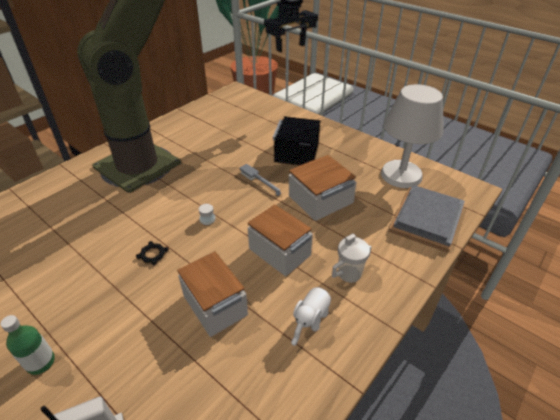

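View pics/top0.png

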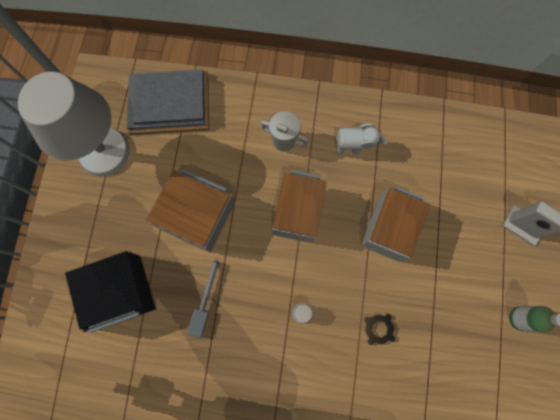

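The scene view shows three bamboo-lidded boxes, and the largest is at about (322,187). In the top view it is at about (192,208), with the black look-alike at (110,290), the brush at (205,300) and the lamp at (65,115). Next I'll locate the lids from depth.

```bash
cat > h.py <<'E'
import numpy as np,cv2
from plant import camera_model
def cloud(n,d):
    m=camera_model(n);K=np.array(m["intrinsics"]);V=np.array(m["view"])
    h,w=d.shape;u,v=np.meshgrid(np.arange(w),np.arange(h))
    p=cv2.undistortPoints(np.stack([u,v],-1).reshape(-1,1,2).astype(np.float64),K,np.array(m["dist"])).reshape(h,w,2)
    c=np.dstack([p*d[...,None],d]); return (c-V[:3,3])@V[:3,:3]
E
python3 - <<'E'
from h import *
for n in("top","scene"):
    d=np.load(f"pics/{n}0.npy");P=cloud(n,d);img=cv2.imread(f"pics/{n}0.png").astype(int)
    Z=P[...,2]
    print(n,"table z",np.median(Z[(d>0)&(abs(Z)<.02)]))
    m=((abs(Z-.094)<.012)&(d>0)&(img[...,2]-img[...,0]>25)).astype(np.uint8)
    k,l,st,c=cv2.connectedComponentsWithStats(m)
    for i in range(1,k):
        if st[i,4]<300: continue
        q=P[l==i];(cx,cy),(w,h),a=cv2.minAreaRect(q[:,:2].astype(np.float32))
        print(c[i].round(),st[i,4],"c",round(cx,4),round(cy,4),"wh",round(w,3),round(h,3),"a",round(a,1),"z",np.median(q[:,2]).round(4),cv2.boxPoints(((cx,cy),(w,h),a)).round(3).tolist())
    if n=="top":
        for nm,(u,v) in dict(brush0=(216,265),brush1=(197,325),black=(110,290),cup=(285,125),lamp=(65,115),box2=(300,205),book=(168,97)).items(): print(nm,P[v,u].round(3))
E
```

```text
top table z 0.000991375334949246
[188. 208.] 3697 c 0.5511 0.2494 wh 0.141 0.126 a 74.0 z 0.0957 [[0.47099998593330383, 0.19900000095367432], [0.5920000076293945, 0.164000004529953], [0.6309999823570251, 0.30000001192092896], [0.5099999904632568, 0.33500000834465027]]
[299. 204.] 2519 c 0.5953 0.0139 wh 0.095 0.131 a 86.3 z 0.0955 [[0.5270000100135803, -0.028999999165534973], [0.6579999923706055, -0.03799999877810478], [0.6639999747276306, 0.05700000002980232], [0.5329999923706055, 0.06599999964237213]]
[400. 222.] 2529 c 0.5907 -0.2062 wh 0.096 0.138 a 75.7 z 0.0952 [[0.5120000243186951, -0.23600000143051147], [0.6460000276565552, -0.27000001072883606], [0.6690000295639038, -0.1770000010728836], [0.5360000133514404, -0.1420000046491623]]
brush0 [0.444 0.178 0.024]
brush1 [0.309 0.197 0.025]
black [0.355 0.377 0.096]
cup [0.766 0.068 0.1  ]
lamp [0.65  0.461 0.278]
box2 [0.59  0.012 0.094]
book [0.826 0.363 0.044]
scene table z 0.0007875009966456779
[517.   8.] 395 c 0.4556 2.2586 wh 0.523 0.052 a 1.7 z 0.0928 [[0.19300000369548798, 2.2769999504089355], [0.19499999284744263, 2.224999
[... 345 characters left out ...]
18 c 0.5521 0.2483 wh 0.142 0.127 a 74.1 z 0.0954 [[0.47200000286102295, 0.19699999690055847], [0.593999981880188, 0.16300000250339508], [0.6320000290870667, 0.29899999499320984], [0.5099999904632568, 0.33399999141693115]]
[279. 227.] 1516 c 0.5943 0.0127 wh 0.098 0.126 a 86.1 z 0.0952 [[0.527999997138977, -0.03200000151991844], [0.6539999842643738, -0.03999999910593033], [0.6600000262260437, 0.05700000002980232], [0.5350000262260437, 0.06599999964237213]]
[210. 280.] 2184 c 0.586 -0.2051 wh 0.096 0.127 a 75.4 z 0.0948 [[0.5120000243186951, -0.23499999940395355], [0.6349999904632568, -0.2680000066757202], [0.6600000262260437, -0.17499999701976776], [0.5370000004768372, -0.14300000667572021]]
```

```bash
python3 - <<'E'
from h import *
d=np.load("pics/scene0.npy");P=cloud("scene",d);t=cloud("top",np.load("pics/top0.npy"))
for Q in(P,t):
    m=(Q[...,2]>.14)&(Q[...,2]<.45)&(Q[...,0]>.4)&(Q[...,0]<.9)&(Q[...,1]>.2)&(Q[...,1]<.7)
    print("lamp",m.sum(),np.percentile(Q[m],[1,99],axis=0).round(3).tolist())
E
python3 -m inch '-1 -0.0283 -0.017 0 0 0 0; -1 -0.0283 -0.017 0 0 0 0; -1 -0.0283 -0.017 0 0 0 0; -1 -0.0283 -0.017 0 0 0 0; -1 -0.0283 -0.017 0 0 0 0; -1 -0.0283 -0.017 0 0 0 0; -1 -0.0283 -0.017 0 0 0 0; -1 -0.0283 -0.017 0 0 0 0; -1 -0.0283 -0.017 0 0 0 0; -1 -0.0283 -0.017 0 0 0 0; -1 -0.0283 -0.017 0 0 0 0; -1 -0.0283 -0.017 0 0 0 0; -1 -0.0283 -0.017 0 0 0 0; -1 -0.0283 -0.017 0 0 0 0; -1 -0.0283 -0.017 0 0 0 0; -1 0 0 0 0 0 0.054; -1 0 0 0 0 0 0; -1 0 0 0 0 0 0' 10
```

```text
lamp 2861 [[0.616, 0.424, 0.174], [0.759, 0.548, 0.284]]
lamp 6026 [[0.6, 0.427, 0.176], [0.735, 0.554, 0.284]]
clock: 1.6
tool_pos: [0.4962, 0.2654, 0.2494]
eef_rot: [0.139, 0.99, 0.0, -0.001]
contact_force: [-1.0, 0.7, 0.2]
opening: 0.003
finger_force: 0.0
```

```bash
python3 -m inch '-1 0 0 0.025 0 0 0;-1 0 0 0.025 0 0 0;-1 0 0 0.025 0 0 0;-1 0 0 0.025 0 0 0;-1 0 0 0.02 0 0 0;-1 0 0 0.015 0 0 0;-1 0 0 0.004 0 0 0;-1 0 0 0 0 0 0;-1 0 0 0 0 0 0'
python3 - <<'E'
from plant import snapshot
import cv2
p,d=snapshot("scene"); cv2.imwrite("pics/s1.png",cv2.resize(p[120:260,240:420,::-1],None,fx=4,fy=4))
E
```

```text
clock: 2.35
tool_pos: [0.4964, 0.2663, 0.1113]
eef_rot: [0.139, 0.99, 0.0, -0.0]
contact_force: [-0.2, -0.1, 0.2]
opening: 0.003
finger_force: 0.0
```

View pics/s1.png

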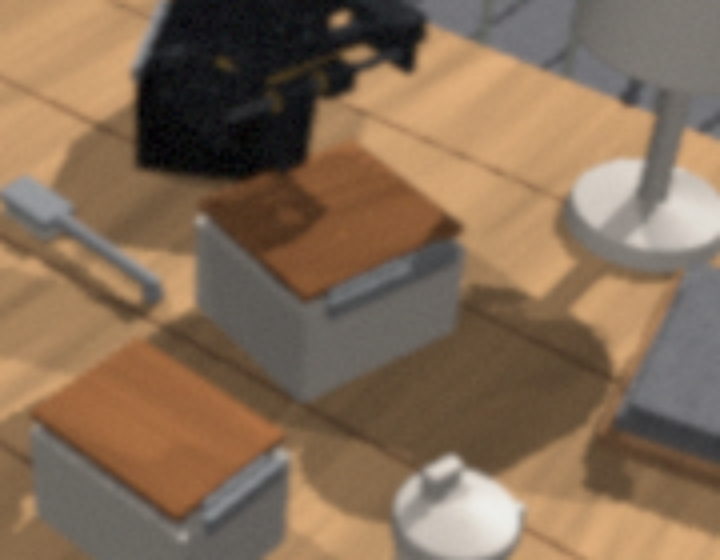

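Run:
```python
from h import *
from plant import snapshot
m=camera_model("scene");V=np.array(m["view"])
for p in([.4964,.2663,.1003],[.4964,.2663,.094],[.4964,.2663,.16],[.4905,.267,.094],[.4964,.2663,.25]):
    u=cv2.projectPoints(np.array([p]),cv2.Rodrigues(V[:3,:3])[0],V[:3,3],np.array(m["intrinsics"]),np.array(m["dist"]))[0].ravel()
    print(p,u.round(1),((u-[240,120])*4).round())
p,d=snapshot("top");cv2.imwrite("pics/t1.png",cv2.resize(p[130:310,60:300,::-1],None,fx=3,fy=3))
p,d=snapshot("scene");cv2.imwrite("pics/s2.png",p[:,:,::-1])
```

```text
[0.4964, 0.2663, 0.1003] [310.3 161. ] [281. 164.]
[0.4964, 0.2663, 0.094] [310.2 162.8] [281. 171.]
[0.4964, 0.2663, 0.16] [311.4 143.4] [286.  94.]
[0.4905, 0.267, 0.094] [308.7 161.9] [275. 168.]
[0.4964, 0.2663, 0.25] [313.3 114.4] [293. -23.]
```

View pics/s2.png

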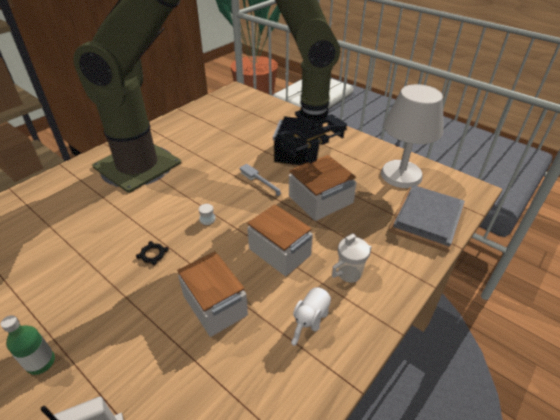

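The gripper at about (315,125) is over the box's front edge at (309,162), and its fingers blend into the black box behind. Now I'll press.

```bash
python3 -m inch '-1 0 0 0.002 0 0 0;-1 0 0 0.002 0 0 0;-1 0 0 0.002 0 0 0;-1 0 0 0 0 0 0;-1 0 0 0 0 0 0'
```

```text
clock: 2.92
tool_pos: [0.4971, 0.2653, 0.1049]
eef_rot: [0.14, 0.99, 0.0, 0.0]
contact_force: [-0.0, 0.1, 2.7]
opening: 0.008
finger_force: 1.3
```

```bash
python3 -m inch '-1 0 0 0.002 0 0 0;-1 0 0 0.002 0 0 0;-1 0 0 0.002 0 0 0;-1 0 0 0 0 0 0;-1 0 0 0 0 0 0'
```

```text
clock: 3.33
tool_pos: [0.4968, 0.2654, 0.0991]
eef_rot: [0.14, 0.99, 0.0, 0.0]
contact_force: [-2.4, -0.8, 8.8]
opening: 0.009
finger_force: 4.2
```

```bash
python3 -m inch '-1 0 0 0.001 0 0 0;-1 0 0 0 0 0 0;-1 0 0 -0.03 0 0 0;-1 0 0 -0.035 0 0 0;-1 0 0 -0.035 0 0 0;-1 0.02 0 -0.03 0 0 0;-1 0.02 0 -0.02 0 0 0;-1 0.02 0 0 0 0 0;-1 0.02 0 0 0 0 0;-1 0.01 0 0 0 0 0;-1 0 0 0 0 0 0;-1 0 0 0 0 0 0'
python3 - <<'E'
from h import *
from plant import snapshot
p,d=snapshot("scene");cv2.imwrite("pics/s3.png",cv2.resize(p[100:260,240:420,::-1],None,fx=3,fy=3))
P=cloud("scene",d);b=P-[.5515,.249,0];x=np.array([.961,-.277,0]);y=np.array([.277,.961,0])
X=b@x;Y=b@y;img=p.astype(int)
m=(abs(Y)<.06)&(abs(X)<.06)&(P[...,2]>.09)&(P[...,2]<.17)&(img[...,0]-img[...,2]>25)
print(m.sum(),np.polyfit(X[m],P[...,2][m],1))
E
```

```text
clock: 4.33
tool_pos: [0.4107, 0.2898, 0.2473]
eef_rot: [0.14, 0.99, -0.0, 0.0]
contact_force: [0.7, -0.9, -0.5]
opening: 0.006
finger_force: 0.0
1467 [-0.39559585  0.12002982]
```

View pics/s3.png

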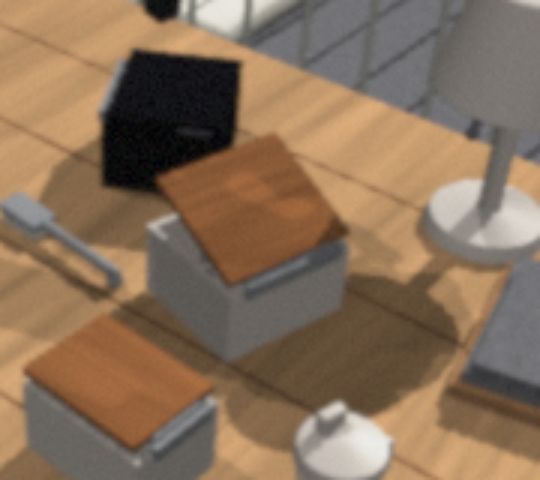

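The lid is ajar at about 0.38 rad, with its free edge running from (160,180) to (275,140) in the crop, and the box is in place. Next I tilt the tool.

```bash
python3 -m inch '-1 0 0 0 0 -0.112 0;-1 0 0 0 0 -0.112 0;-1 0 0 0 0 -0.112 0;-1 0 0 0 0 -0.112 0;-1 0 0 0 0 -0.112 0;-1 0 0 0 0 -0.112 0;-1 0 0 0 0 -0.112 0;-1 0 0 0 0 0 0;-1 0 0 0 0 0 0'
cat >> h.py <<'E'
from scipy.spatial.transform import Rotation as R
def box():
    from plant import get_state
    s=get_state();b=np.array(s["tool_pos"])-[.5515,.249,0];T=R.from_quat(s["eef_rot"]).as_matrix()
    B=np.array([[.961,-.277,0],[.277,.961,0],[0,0,1]])
    print("TCP",(B@b).round(4),"tip",(B@(b+.011*T[:,2])).round(4),"axes(cols) in box",(B@T).round(3).tolist(),"F",(B@s["contact_force"]).round(1),"q",np.round(s["q"],2),s["clock"])
E
python3 -c "from h import *;box()"
```

```text
clock: 5.13
tool_pos: [0.4139, 0.2887, 0.2409]
eef_rot: [0.131, 0.936, -0.053, 0.321]
contact_force: [0.6, -0.4, -0.4]
opening: 0.004
finger_force: 0.0
TCP [-0.1432  0.      0.2409] tip [-1.364e-01 -1.000e-04  2.322e-01] axes(cols) in box [[-0.789, 0.003, 0.615], [-0.007, 1.0, -0.013], [-0.615, -0.015, -0.788]] F [ 0.7 -0.2 -0.4] q [-1.56  0.73  0.79  2.28  1.02  0.15 -0.67] 5.1333
```

```bash
python3 -m inch '-1 0.018 0 0 0 0 0;-1 0 0 0.025 0 0 0;-1 0 0 0.025 0 0 0;-1 0 0 0.025 0 0 0;-1 0 0 0 0 0 0;-1 0 0 0 0 0 0'; python3 -c "from h import *;box()"
```

```text
clock: 5.63
tool_pos: [0.4213, 0.2814, 0.2084]
eef_rot: [0.138, 0.935, -0.057, 0.32]
contact_force: [0.4, -0.3, 0.1]
opening: 0.004
finger_force: 0.0
TCP [-0.1341 -0.0049  0.2084] tip [-0.1273 -0.0052  0.1997] axes(cols) in box [[-0.788, 0.019, 0.615], [0.004, 1.0, -0.026], [-0.615, -0.018, -0.788]] F [ 0.5 -0.2  0.1] q [-1.49  0.79  0.72  2.3   1.57  0.14 -1.26] 5.6333
```

```bash
python3 -m inch '-1 0.003 0.002 0.012 0 0 0;-1 0.003 0.002 0.012 0 0 0;-1 0 0 0.012 0 0 0;-1 0 0 0.012 0 0 0;-1 0 0 0.012 0 0 0;-1 0 0 0 0 0 0'; python3 -c "from h import *;box()"
```

```text
clock: 6.13
tool_pos: [0.4529, 0.2745, 0.1571]
eef_rot: [0.138, 0.935, -0.058, 0.321]
contact_force: [-0.4, -0.2, -0.1]
opening: 0.005
finger_force: 0.0
TCP [-0.1018 -0.0028  0.1571] tip [-0.095  -0.0031  0.1485] axes(cols) in box [[-0.787, 0.019, 0.617], [0.002, 1.0, -0.028], [-0.617, -0.021, -0.786]] F [-0.3 -0.3 -0.1] q [-1.26  0.84  0.43  2.28  1.9   0.34 -1.6 ] 6.1333
```

```bash
python3 -m inch '-1 0 0.001 0.015 0 0 0;-1 0 0.001 0.015 0 0 0;-1 0 0.001 0.015 0 0 0;-1 0 0 0.014 0 0 0;-1 0 0 0.013 0 0 0;-1 0 0 0 0 0 0;-1 0 0 0 0 0 0'; python3 -c "from h import *;box()
from plant import snapshot
p,d=snapshot('scene');cv2.imwrite('pics/s4.png',cv2.resize(p[60:260,240:420,::-1],None,fx=3,fy=3))"
```

```text
clock: 6.72
tool_pos: [0.4946, 0.264, 0.101]
eef_rot: [0.136, 0.935, -0.059, 0.322]
contact_force: [-0.4, 0.4, 0.4]
opening: 0.006
finger_force: 0.0
TCP [-0.0588 -0.0013  0.101 ] tip [-0.052  -0.0016  0.0924] axes(cols) in box [[-0.786, 0.017, 0.618], [-0.001, 1.0, -0.028], [-0.618, -0.022, -0.786]] F [-0.5  0.3  0.4] q [-1.09  0.94  0.29  2.23  2.08  0.46 -1.74] 6.7167
```

View pics/s4.png

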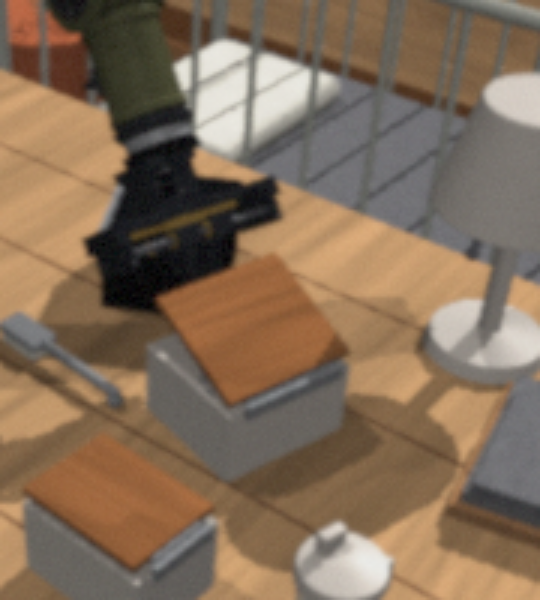

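The tool sits under the ajar lid at about (230,270) in the crop, with no contact force, and the box hasn't moved. Now I lift the lid.

```bash
python3 -m inch '-1 -0.006 0 -0.0016 0 0 0;-1 -0.006 0 -0.0016 0 0 0;-1 -0.0083 0 -0.0037 0 0 0;-1 -0.0083 0 -0.0037 0 0 0;-1 -0.0083 0 -0.0037 0 0 0;-1 -0.0092 0 -0.0014 0 0 0;-1 -0.0092 0 -0.0014 0 0 0;-1 -0.0092 0 -0.0014 0 0 0;-1 -0.0092 0 -0.0014 0 0 0;-1 0 0 0 0 0 0'; python3 -c "from h import *;box()
from plant import snapshot
p,d=snapshot('scene');cv2.imwrite('pics/s5.png',cv2.resize(p[60:260,240:420,::-1],None,fx=3,fy=3))"
```

```text
clock: 7.6
tool_pos: [0.54, 0.2524, 0.1639]
eef_rot: [0.136, 0.935, -0.058, 0.323]
contact_force: [0.3, 0.3, 0.4]
opening: 0.006
finger_force: 0.0
TCP [-1.200e-02  1.000e-04  1.639e-01] tip [-0.0052 -0.0002  0.1553] axes(cols) in box [[-0.784, 0.016, 0.62], [0.0, 1.0, -0.025], [-0.62, -0.019, -0.784]] F [0.2 0.3 0.4] q [-1.12  0.86  0.51  2.16  2.    0.25 -1.53] 7.6
```

View pics/s5.png

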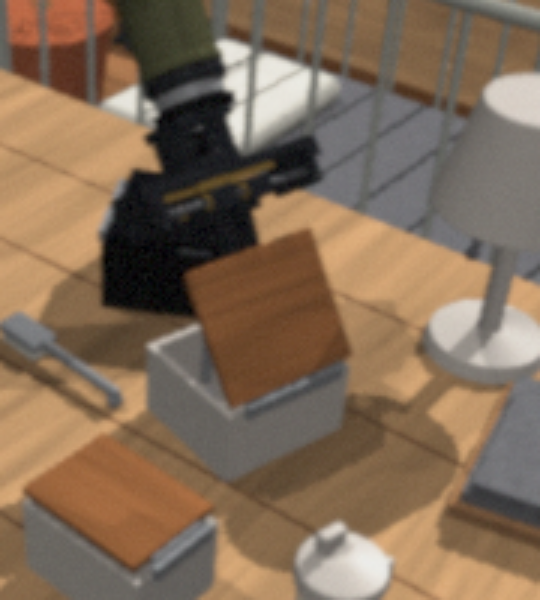

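The lid is up to about 0.9 rad, with its edge from (185,270) to (310,230), and the box hasn't moved. I'll continue the swing.

```bash
python3 -m inch '-1 -0.0066 0 0.0012 0 0 0;-1 -0.0066 0 0.0012 0 0 0;-1 -0.0066 0 0.0012 0 0 0;-1 -0.0066 0 0.0012 0 0 0;-1 -0.0052 0 0.0024 0 0 0;-1 -0.0052 0 0.0024 0 0 0;-1 -0.0052 0 0.0024 0 0 0;-1 -0.0052 0 0.0024 0 0 0;-1 -0.0052 0 0.0024 0 0 0;-1 0 0 0 0 0 0'; python3 -c "from h import *;box()"
```

```text
clock: 8.48
tool_pos: [0.5893, 0.2372, 0.1811]
eef_rot: [0.136, 0.935, -0.059, 0.323]
contact_force: [1.2, 0.2, -0.7]
opening: 0.005
finger_force: 0.0
TCP [ 0.0396 -0.0009  0.1811] tip [ 0.0465 -0.0012  0.1725] axes(cols) in box [[-0.785, 0.016, 0.619], [-0.001, 1.0, -0.027], [-0.619, -0.022, -0.785]] F [ 1.1  0.5 -0.7] q [-1.08  0.87  0.62  2.07  2.    0.12 -1.43] 8.4833
```

```bash
python3 -m inch '-1 -0.0035 0 0.0033 0 0 0;-1 -0.0035 0 0.0033 0 0 0;-1 -0.0035 0 0.0033 0 0 0;-1 -0.0035 0 0.0033 0 0 0;-1 -0.0035 0 0.0033 0 0 0;-1 -0.0035 0 0.0033 0 0 0;-1 0 0 0 0 0 0;-1 0 0 0 0 0 0'; python3 -c "from h import *;box()
from plant import snapshot
p,d=snapshot('scene');cv2.imwrite('pics/s6.png',cv2.resize(p[60:260,240:420,::-1],None,fx=3,fy=3))"
```

```text
clock: 9.15
tool_pos: [0.6156, 0.2292, 0.1778]
eef_rot: [0.136, 0.935, -0.059, 0.322]
contact_force: [0.0, 0.3, 0.2]
opening: 0.0
finger_force: 0.0
TCP [ 0.0671 -0.0013  0.1778] tip [ 0.0739 -0.0016  0.1692] axes(cols) in box [[-0.786, 0.015, 0.618], [-0.002, 1.0, -0.027], [-0.618, -0.022, -0.786]] F [-0.1  0.3  0.2] q [-1.04  0.89  0.63  2.02  2.    0.09 -1.4 ] 9.15
```

View pics/s6.png

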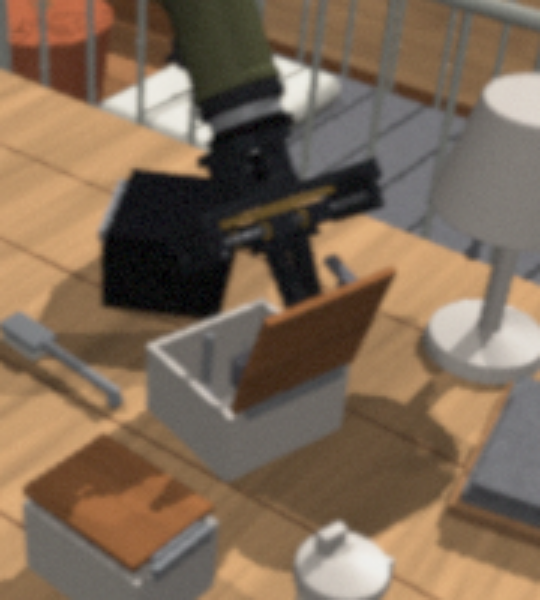

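The lid now leans past upright, with its edge from (265,320) to (392,270), and there is no contact force. I'll back the tool off.

```bash
python3 -m inch '-1 0.006 0 -0.0047 0 0 0;-1 0.006 0 -0.0047 0 0 0;-1 0.006 0 -0.0047 0 0 0;-1 0.006 0 -0.0047 0 0 0;-1 0.006 0 -0.0047 0 0 0;-1 0.006 0 -0.0047 0 0 0;-1 0.006 0 -0.0047 0 0 0;-1 0.006 0 -0.0047 0 0 0;-1 0.006 0 -0.0047 0 0 0;-1 0.006 0 -0.0047 0 0 0;-1 0.006 0 -0.0047 0 0 0;-1 0.006 0 -0.0047 0 0 0;-1 0 0 -0.01 0 0 0;-1 0 0 -0.01 0 0 0;-1 0 0 0 0 0 0;-1 0 0 0 0 0 0;-1 0 0 0 0 0 0;-1 0 0 0 0 0 0'; python3 -c "from h import *;box()
from plant import snapshot
p,d=snapshot('top');cv2.imwrite('pics/t6.png',p[:,:,::-1])"
```

```text
clock: 10.7
tool_pos: [0.5163, 0.2599, 0.1932]
eef_rot: [0.136, 0.935, -0.059, 0.322]
contact_force: [-0.1, -0.1, 0.2]
opening: 0.008
finger_force: 0.0
TCP [-0.0369  0.0007  0.1932] tip [-0.0301  0.0004  0.1845] axes(cols) in box [[-0.787, 0.015, 0.617], [-0.002, 1.0, -0.027], [-0.618, -0.022, -0.786]] F [-0.1 -0.1  0.2] q [-1.25  0.83  0.66  2.18  1.89  0.14 -1.43] 10.7
```

View pics/t6.png

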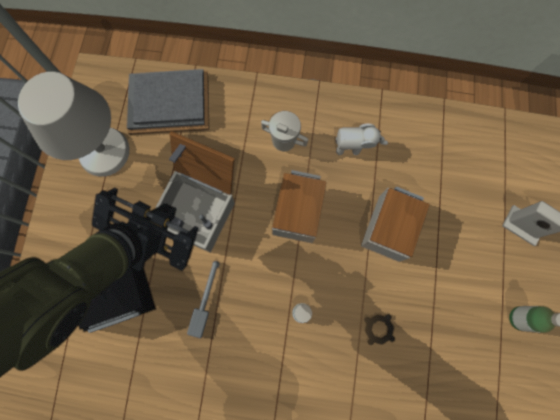

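The top view shows the lid leaning back at (203,163) and the box open at (195,210). The other boxes and objects are where they were, and the arm touches nothing.

```bash
python3 -c "from plant import r;print(r.finish_job())"
```

```text
the job is handed in; nothing more can be done
None
```

I opened the largest box as asked and handed the job in at about 10.7 s: its lid leans back past upright, and in the last pictures the box and everything else were where they started.

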